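Ring up a drink can with the vise-held scanner

TASK

Ring up the green drink can: stand it upright on the red spot of the wooden block in front of the scanner, let go of it, then squeeze the scanner's red trigger all the way in, keep it in for about half a second and let it spring fully back out while the can stays standing on the spot. Then stand the can upright inside the turquoise basin, and leave the red can, the pile of flattened cans, the tongs and the candy jar where they are.

Things in the scene. Friction and masses are not known exactly. Their poses are not given: they have to be found in the camera images.
- green_can: Green slim drink can with a thin white band, full and closed: 53 mm diameter, 134 mm tall, about 0.2 to 0.36 kg, standing on the bench. Origin: centre of its underside, z up along the can.
- red_can: Red can of the same size and shape as the green one, standing elsewhere on the bench; not to be disturbed. Origin: centre of its underside.
- scanner: Yellow pistol scanner, its post clamped in a fixed blue vise. Origin on the bench under mid-grip; z up, y the way the window looks, x turned 0.6 to 1.05 rad left of straight ahead. The pistol lies canted in a plane facing up and to -x; in this frame its normal is (-0.574, 0, 0.819), 35 degrees off vertical, and the grip runs up-slope along (0.819, 0, 0.574) to the head.
- lamp_bar (a point): Lamp bar 18 mm thick, level along the scanner's y, from 111 mm to -y to 104 mm to +y of this point on its axis, 217 mm above the bench and 35 mm beyond grip in x. Its post stands 103 mm to -y of this point. It blocks a hand coming straight down on the grip; a hand tilted 35 degrees, coming down along the canted plane's normal, passes clear.
- grip (a point): Centre of the scanner's fixed grip, 115 mm above the bench, axes as scanner. The grip is 26 mm wide in y (13 mm either side of this point), 30 mm thick along the plane's normal, and reaches 65 mm down-slope and 50 mm up-slope of this point. Its smooth back is the -y side; the trigger is on the +y side.
- window (a point): Centre of the dark red window on the +y end of the scanner's head, 158 mm above the bench, axes as scanner. The head is 145 mm long in y (from here toward -y), 50 mm along the slope, 46 mm thick, centred 75 mm up-slope of the grip's centre.
- trigger (a joint): Red sprung trigger: 0 = out, 0.30 rad = fully in, parallel to the grip. Lever 85 x 12 x 24 mm on the grip's +y side, hinged about the plane's normal 40 mm up-slope and 20 mm to +y of grip, free end down-slope. Beside grip its outer face is 39 mm to +y of the point when out, 26 mm when in. Spring: 3 N at first, 8 N fully in, pressed there. Grip and lever: 52 mm out, 39 mm in.
- trigger_pad (a point): Point in the middle of the trigger lever's thickness, 40 mm from its hinge, moving with the lever.
- block: Wooden block fixed to the bench in front of the window, 100 x 110 x 40 mm (x, y, z). Origin: centre of its underside.
- spot (a point): Centre of the red round spot (68 mm diameter) on the block's top, 40 mm above the bench, z up.
- basin: Turquoise round plastic basin, loose, 0.35 kg: 220 mm across the rim, 160 mm across the bottom, 65 mm high, flat inner floor (about 150 mm across) 5 mm above its underside. Origin: centre of its underside, z up.
- can_pile: Pile of flattened aluminium cans, about 140 x 140 x 64 mm, near the robot on its right; bystander. Origin: centre of its underside.
- tongs: Steel tongs, 200 mm long, 15 mm high, lying near the robot's left; bystander. Origin: middle of their underside.
- candy_jar: Candy jar with a red cap, 100 mm diameter, 160 mm tall, on the robot's right; bystander. Origin: centre of its underside.
Things that resemble listed ones, but are neither listed nor needed, are in the scene too. Of the things like the block, leave any that is blue; of the rest the smaller one is meant.

How it is judged:
By the outcome, as a careful person would: the job done as asked, in the order asked, and still so for the second after the job is handed in, with the robot touching nothing.
It also fails if it takes over 67 s, if anything falls off the work surface, if the arm or the gripper's body presses on something with over 40 N, if the wrist force passes 120 N, or if a joint passes its speed limit or range.

ROBOT

A 7-joint arm with a two-finger parallel gripper is mounted at the origin on the work surface. World frame = base frame: x ahead of the robot, y to its left, z up, the work surface at z = 0. Lengths are in m, angles in rad, forces in N, time in s.
With the tool pointing down it reaches from about 0.425 to 0.875 m from the base axis. Payload 4.7 kg.
Tool frame: the origin (TCP) lies on the centre line of the jaws, within the pads' length; the fingertips stand 14 mm ahead of it and the grasp point (between the pads) lies 5 mm behind it; z points along the fingers, y is the line along which they close (so a half turn about z gives the same grasp; the last joint's range is limited). The gripper opens to 87 mm and grips with 3 to 60 N. Pads are 19 mm wide; open, the fingers measure 117 mm over their backs; the gripper's body (75 mm by 190 mm) begins 51 mm behind the grasp point.
Start: joints at [1.222, 0.321, -0.07, 1.45, 0.023, 1.371, -0.057], TCP at [0.231, -0.608, 0.237] pointing down, gripper open.
Joint ranges: [-2.86, 2.86], [-0.3, 2.09], [-1.38, 1.24], [0.06, 2.45], [-1.56, 4.7], [0.09, 2.05], [-2.69, 2.69]. Speed limits (rad/s): [2.57, 2.57, 3.14, 3.14, 3.14, 3.14, 3.14].

INTERFACE

Orientations are given as a rotation vector (axis times angle).
In Python, from bench import * gives the robot as it stands.
- The arm moves only by the shell command python3 -m jog 'ROWS' [FORCE]. ROWS is JSON, a list of rows, each an object of numbers: "claw": the finger opening in mm, from 0 to 87; "dx", "dy", "dz": the shift along the tool's x, y, z in mm; "spin": the turn about the tool's z in degrees. In form: [{"claw": .., "dx": .., "dy": .., "dz": .., "spin": ..}, ...]. A call has 1 to 20 rows; each row is the pose to reach, as a shift and turn from the pose commanded when the call began, along the tool's axes at that moment; what a row does not reach only later rows make up. A row lasts 1/12 s, in which the tool goes at most 41.7 mm and 7.16 degrees, less where a joint would pass 70% of its speed; a pose out of reach is approached as far as the arm can. A call with a gripper value outside its range is refused whole. The fingers move at their own pace and stop on an object; FORCE is the grip in N (left out, the last holds). Time passes only in rows, so rows that repeat a pose let the fingers close. It gives the time, the measured TCP pose, the force, the opening and the grip force at its end, in the units of the state.
- get_state(): the state, without advancing time (a new reading comes with each control period).
- get_image(name): name is "side" or "top" or "wrist"; returns a dict with "frame" (420x560x3 uint8, red, green, blue), "depth" (420x560 float32, m along the optical axis (not along the pixel's ray), 0 where there is no reading), "K" (3x3 intrinsics, pixels), "T" (4x4, takes a point from camera to world coordinates); the wrist camera has in their place "mount" (4x4, takes a point from camera to tool coordinates, whose origin is the TCP and whose axes are the flange's). Camera axes: x right, y down, z forward; pixel columns grow to the right and rows downward; lengths in m; the calibration is good to about 2 mm. A picture is of the moment at which its call begins: read the wrist's pose just before it.
- close_job(): hands the job in; it is judged then, once.
The state is a dict: "time": time; "joint_positions": joint angles; "qd": joint speeds; "joint_torque": joint torques, N m; "position": TCP position; "tool_rot": TCP orientation; "ft_force": force on the tool from outside, world axes, zero at the start; "torque": the same for the moment, N m; "grip_width": opening from 0.0 (shut) to 1.0 (fully open); "grip_force": force on a finger pad.
Only numpy, scipy, OpenCV 4.12 (cv2) and the standard library are available. Lean on these libraries where they do the work, as an engineer would, in place of code of your own. Each camera call takes 0.05 s, during which the arm holds its last target. There are 200 camera calls.

## Working session

There is one attempt and no reset: what is moved stays moved. The work goes in short steps, Python scripts to look and compute and a shell command to move; the robot and the scene stay as the last step left them, time stands still between calls to the robot, and variables do not carry over. Pictures are saved under pics/ and viewed, at most 10 in all, crops included, and the job is handed in when it is done.

```bash
mkdir -p pics; ls; cat > h.py <<'E'
from bench import *
import numpy as np, cv2
from scipy.spatial.transform import Rotation as R
E
python3 - <<'E'
from h import *
s=get_state(); print(s)
for n in("top","side"):
    im=get_image(n); cv2.imwrite(f"pics/{n}0.png",im["frame"][:,:,::-1]); np.savez(f"{n}0.npz",**im); print(n,im["K"].tolist(),im["T"].round(3).tolist())
E
```

```text
pics
{'time': 0.0, 'joint_positions': array([ 1.22211094,  0.32184886, -0.07009235,  1.45165816,  0.02263997,
        1.37080941, -0.05690905]), 'qd': array([ 0.00179984, -0.00045983,  0.00066559,  0.00045605,  0.00079071,
       -0.00029034,  0.00042345]), 'joint_torque': array([-3.88403450e-04, -4.91290784e+01, -4.04214514e-01, -3.12531745e+01,
       -6.38861535e-02,  4.37074690e-02,  1.57097834e-04]), 'position': array([ 0.23043152, -0.60722303,  0.23545323]), 'tool_rot': array([-3.08819422e+00, -5.66459737e-01,  7.55129141e-04]), 'ft_force': array([ 0.14669892, -0.44160135, -0.01382948]), 'torque': array([ 0.02419902, -0.00372463,  0.00765948]), 'grip_force': 0.0, 'grip_width': 1.0030017819111643}
top [[489.79457105412774, 0.0, 280.52277072265673], [0.0, 489.79457105412774, 210.9229430200481], [0.0, 0.0, 1.0]] [[-0.025, -0.995, 0.1, 0.363], [-1.0, 0.024, -0.011, -0.024], [0.009, -0.1, -0.995, 1.505], [0.0, 0.0, 0.0, 1.0]]
side [[427.8437332710318, 0.0, 288.4907429849535], [0.0, 427.8437332710318, 209.0270387186193], [0.0, 0.0, 1.0]] [[1.0, -0.027, 0.007, 0.477], [-0.025, -0.751, 0.66, -0.962], [-0.013, -0.66, -0.751, 1.217], [0.0, 0.0, 0.0, 1.0]]
```

View pics/top0.png

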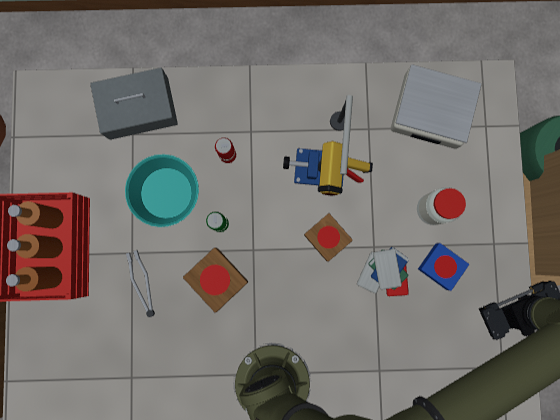

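View pics/side0.png

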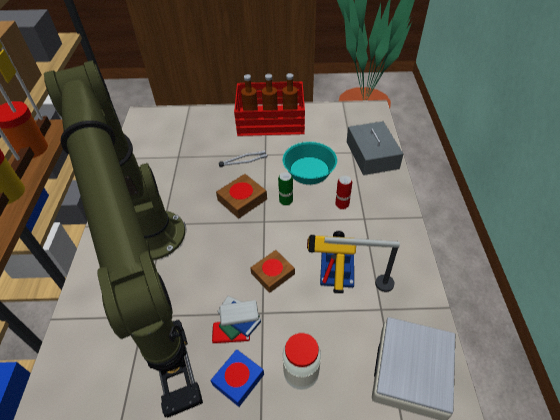

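Both views show the green can at top (217,221), the small wooden block with its spot at (328,237), and the basin at (162,190). The scanner head is at (331,168) with the trigger at (355,175), and the lamp bar runs from (350,97) to (345,170). The large wooden block (216,280) and the blue one (445,267) are decoys.

```bash
cat >> h.py <<'E'
def cloud(im,T=None):
    T=im["T"] if T is None else T
    d=im["depth"]; v,u=np.mgrid[:d.shape[0],:d.shape[1]]; K=im["K"]
    P=np.stack([(u-K[0,2])/K[0,0]*d,(v-K[1,2])/K[1,1]*d,d],-1)
    return P@T[:3,:3].T+T[:3,3]
def hsv(im): return cv2.cvtColor(np.ascontiguousarray(im["frame"]),cv2.COLOR_RGB2HSV)
def box(shape,u0,u1,v0,v1):
    m=np.zeros(shape,bool); m[v0:v1,u0:u1]=1; return m
E
python3 - <<'E'
from h import *
im=dict(np.load("top0.npz")); P=cloud(im); H=hsv(im); ok=im["depth"]>0
def q(name,m):
    p=P[m&ok]; print(name,len(p),p.mean(0).round(3),p.min(0).round(3),p.max(0).round(3)); return p
S=H.shape[:2]
h,s,v=H[...,0],H[...,1],H[...,2]
red=((h<6)|(h>174))&(s>150)&(v>90)
q("spot",red&box(S,300,355,210,265)); 
q("block",(s>80)&box(S,300,355,210,265)&(P[...,2]>.03))
q("gcan top",box(S,200,235,205,240)&(P[...,2]>.128))
q("gcan",box(S,200,235,205,240)&(P[...,2]>.02))
q("rcan top",box(S,210,245,130,170)&(P[...,2]>.128))
b=q("basin",(h>80)&(h<95)&(s>120)&box(S,115,210,145,235))
q("basin rim",(P[...,2]>.058)&(h>80)&(h<95)&(s>120)&box(S,115,210,145,235))
bar=q("bar",box(S,335,360,90,200)&(P[...,2]>.205))
c=bar.mean(0); w=np.linalg.svd(bar-c)[2]; print("bar dir",w[0])
y=bar[np.abs(bar[:,0]-c[0])<9]; 
yel=q("yellow",(h>20)&(h<32)&(s>150)&box(S,285,380,130,200))
q("window end",red&box(S,315,345,180,200))
q("trigger",red&box(S,343,370,165,185))
q("vise",(h>105)&(h<125)&(s>120)&box(S,285,380,130,200))
q("jar",box(S,420,470,180,230)&(P[...,2]>.1))
gr=(P[...,2]>.05)&box(S,470,560,270,345); q("hand",gr)
E
```

```text
spot 401 [ 0.429 -0.181  0.039] [ 0.398 -0.214  0.031] [ 0.462 -0.148  0.048]
block 1178 [ 0.429 -0.181  0.039] [ 0.36  -0.249  0.03 ] [ 0.498 -0.112  0.049]
gcan top 224 [0.48  0.146 0.133] [0.457 0.122 0.128] [0.505 0.171 0.143]
gcan 342 [0.478 0.142 0.12 ] [0.455 0.12  0.021] [0.506 0.172 0.143]
rcan top 208 [0.693 0.119 0.133] [0.668 0.094 0.128] [0.718 0.143 0.141]
basin 4116 [0.585 0.321 0.023] [ 0.472  0.203 -0.007] [0.686 0.421 0.072]
basin rim 538 [0.578 0.317 0.062] [0.472 0.203 0.058] [0.686 0.42  0.072]
bar 530 [ 0.694 -0.219  0.223] [ 0.588 -0.24   0.213] [ 0.805 -0.199  0.231]
bar dir [-0.99318076  0.11650482 -0.00431246]
yellow 1095 [ 0.621 -0.197  0.165] [ 0.543 -0.303  0.074] [ 0.685 -0.15   0.192]<stdin>:4: RuntimeWarning: Mean of empty slice.
  ret = um.true_divide(
Traceback (most recent call last):
ValueError: zero-size array to reduction operation minimum which has no identity
```

```bash
cat >> h.py <<'E'
def go(x,y,z,yaw,frm=None):
    """shift/spin (mm, deg) from measured (or given x,y,z,yaw) pose to tool-down pose with tool x at yaw deg"""
    st=get_state(); p=st["position"]; M=R.from_rotvec(st["tool_rot"]).as_matrix()
    if frm is not None:
        p=np.array(frm[:3]); M=R.from_euler("zx",[frm[3],180],degrees=True).as_matrix()
    y0=np.degrees(np.arctan2(M[1,0],M[0,0])); d=M.T@(np.array([x,y,z])-p)*1e3
    print("t %.1f at"%st["time"],p.round(4),"yaw %.1f -> d"%y0,d.round(1),"spin %.1f"%-((yaw-y0+180)%360-180))
E
python3 - <<'E'
from h import *
S0=get_state(); go(.50,-.2,.33,0); go(.48,.146,.33,0)
for n in("top","side"):
    im=dict(np.load(n+"0.npz")); P=cloud(im); H=hsv(im); ok=im["depth"]>0
    h,s,v=H[...,0],H[...,1],H[...,2]
    ys=np.array([-.9932,.1165,0]); xs=np.array([.1165,.9932,0])
    red=((h<8)|(h>172))&(s>120)&(v>60)
    near=(abs(P[...,0]-.63)<.12)&(abs(P[...,1]+.22)<.12)&(P[...,2]>.05)&(P[...,2]<.205)&ok
    B=np.array([.693,-.219,0])
    for nm,m in(("yel",(h>18)&(h<34)&(s>150)),("red",red)):
        p=P[near&m]; q=np.c_[(p-B)@xs+.035,(p-B)@ys,p[:,2]]
        g=q[q[:,0]<.015]   # scanner x rel. grip ; y rel bar point
        print(n,nm,len(g),g.mean(0).round(3),np.percentile(g,[2,98],axis=0).round(3).tolist())
        if nm=="yel": hd=q[q[:,0]>.04]; print(" head",len(hd),np.percentile(hd,[2,98],axis=0).round(3).tolist())
    p=P[ok&(P[...,2]>.05)&(P[...,0]<.32)&(P[...,1]<-.5)&(P[...,2]<.3)]
    M=R.from_rotvec(S0["tool_rot"]).as_matrix(); t=(p-S0["position"])@M; t=t[(t[:,2]>-.12)&(t[:,2]<-.05)&(abs(t[:,0])<.15)&(abs(t[:,1])<.15)]
    if len(t): print("hand xy extents",np.percentile(t,[1,99],axis=0).round(3).tolist())
E
```

```text
t 0.1 at [ 0.2304 -0.6072  0.2355] yaw 20.8 -> d [ 396.5 -285.2  -94. ] spin 20.8
t 0.1 at [ 0.2304 -0.6072  0.2355] yaw 20.8 -> d [ 500.6 -615.8  -93.4] spin 20.8
top yel 205 [-0.02   0.056  0.115] [[-0.054, 0.044, 0.083], [0.014, 0.066, 0.142]]
 head 845 [[0.041, 0.016, 0.157], [0.09, 0.151, 0.189]]
top red 101 [-0.009  0.09   0.117] [[-0.036, 0.077, 0.094], [0.015, 0.101, 0.14]]
hand xy extents [[-0.029, -0.086, -0.064], [0.039, 0.084, -0.054]]
side yel 240 [-0.02   0.055  0.118] [[-0.053, 0.043, 0.094], [0.013, 0.067, 0.143]]
 head 265 [[0.04, 0.015, 0.166], [0.068, 0.152, 0.189]]
side red 81 [-0.011  0.09   0.121] [[-0.035, 0.078, 0.103], [0.013, 0.101, 0.14]]
hand xy extents [[-0.036, -0.063, -0.064], [0.037, 0.088, -0.055]]
```

```bash
python3 -m jog '[{"dz":-40},{"dz":-94},{"dz":-94,"dx":396,"dy":-285,"spin":21},{"dz":-94,"dx":396,"dy":-285,"spin":21},{"dz":-94,"dx":396,"dy":-285,"spin":21},{"dz":-94,"dx":396,"dy":-285,"spin":21},{"dz":-94,"dx":396,"dy":-285,"spin":21},{"dz":-94,"dx":396,"dy":-285,"spin":21},{"dz":-94,"dx":396,"dy":-285,"spin":21},{"dz":-94,"dx":396,"dy":-285,"spin":21},{"dz":-94,"dx":396,"dy":-285,"spin":21},{"dz":-94,"dx":396,"dy":-285,"spin":21},{"dz":-94,"dx":396,"dy":-285,"spin":21},{"dz":-94,"dx":396,"dy":-285,"spin":21},{"dz":-94,"dx":396,"dy":-285,"spin":21}]'
python3 -c "
from h import *
go(.48,.146,.25,0); print(get_state()['joint_positions'].round(2))"
```

```text
t 0.1 at [ 0.2304 -0.6072  0.2355] yaw 20.8 -> d [ 500.6 -615.7  -13.4] spin 20.8
[ 1.22  0.32 -0.07  1.45  0.02  1.37 -0.06]$[0]: bad value
```

```bash
python3 -m jog '[{"claw":87,"dx":0,"dy":0,"dz":-40,"spin":0},{"claw":87,"dx":0,"dy":0,"dz":-80,"spin":0},{"claw":87,"dx":396,"dy":-285,"dz":-94,"spin":21},{"claw":87,"dx":396,"dy":-285,"dz":-94,"spin":21},{"claw":87,"dx":396,"dy":-285,"dz":-94,"spin":21},{"claw":87,"dx":396,"dy":-285,"dz":-94,"spin":21},{"claw":87,"dx":396,"dy":-285,"dz":-94,"spin":21},{"claw":87,"dx":396,"dy":-285,"dz":-94,"spin":21},{"claw":87,"dx":396,"dy":-285,"dz":-94,"spin":21},{"claw":87,"dx":396,"dy":-285,"dz":-94,"spin":21},{"claw":87,"dx":396,"dy":-285,"dz":-94,"spin":21},{"claw":87,"dx":396,"dy":-285,"dz":-94,"spin":21},{"claw":87,"dx":396,"dy":-285,"dz":-94,"spin":21},{"claw":87,"dx":396,"dy":-285,"dz":-94,"spin":21},{"claw":87,"dx":396,"dy":-285,"dz":-94,"spin":21}]'
python3 -c "
from h import *
go(.48,.146,.25,0); print(get_state()['joint_positions'].round(2))"
```

```text
time: 1.35
position: [0.5033, -0.1922, 0.3306]
tool_rot: [-3.138, -0.014, -0.003]
ft_force: [-0.0, 0.6, -0.6]
grip_width: 1.001
grip_force: 0.0
t 1.4 at [ 0.5033 -0.1922  0.3306] yaw 0.5 -> d [ -20.5 -338.1   81.8] spin 0.5
[ 0.7   0.07 -0.41  1.56  0.02  1.51 -1.27]
```

```bash
python3 -m jog '[{"claw":87,"dx":-20,"dy":-338,"dz":80,"spin":0},{"claw":87,"dx":-20,"dy":-338,"dz":80,"spin":0},{"claw":87,"dx":-20,"dy":-338,"dz":80,"spin":0},{"claw":87,"dx":-20,"dy":-338,"dz":80,"spin":0},{"claw":87,"dx":-20,"dy":-338,"dz":80,"spin":0},{"claw":87,"dx":-20,"dy":-338,"dz":80,"spin":0},{"claw":87,"dx":-20,"dy":-338,"dz":80,"spin":0},{"claw":87,"dx":-20,"dy":-338,"dz":80,"spin":0},{"claw":87,"dx":-20,"dy":-338,"dz":80,"spin":0},{"claw":87,"dx":-20,"dy":-338,"dz":80,"spin":0},{"claw":87,"dx":-20,"dy":-338,"dz":80,"spin":0},{"claw":87,"dx":-20,"dy":-338,"dz":80,"spin":0}]'
cat >> h.py <<'E'
def wrist(name):
    st=get_state(); im=get_image("wrist"); T=np.eye(4); T[:3,:3]=R.from_rotvec(st["tool_rot"]).as_matrix(); T[:3,3]=st["position"]
    # mount: camera->tool
    cv2.imwrite(f"pics/{name}.png",im["frame"][:,:,::-1]); return im,cloud(im,T@im["mount"])
E
python3 -c "
from h import *
im,P=wrist('w1'); print(im['mount'].round(3))
ok=im['depth']>0
m=ok&(abs(P[...,2]-.132)<.008)&(np.hypot(P[...,0]-.48,P[...,1]-.146)<.06)
p=P[m];print(len(p),p.mean(0),p.min(0),p.max(0))
go(.48,.146,.1,0)"
```

```text
time: 2.35
position: [0.4813, 0.1355, 0.2504]
tool_rot: [3.141, -0.009, -0.0]
ft_force: [-0.5, -0.7, -0.1]
grip_width: 1.0
grip_force: 0.0
[[ 0.001 -0.959 -0.284  0.078]
 [ 1.     0.001 -0.001 -0.001]
 [ 0.001 -0.284  0.959 -0.149]
 [ 0.     0.     0.     1.   ]]
2389 [0.48220499 0.14930817 0.1342856 ] [0.45333144 0.12423717 0.12403755] [0.50486069 0.17564816 0.13829845]
t 2.4 at [0.4815 0.1352 0.2505] yaw -0.4 -> d [ -1.6 -10.9 150.5] spin -0.4
```

View pics/w1.png

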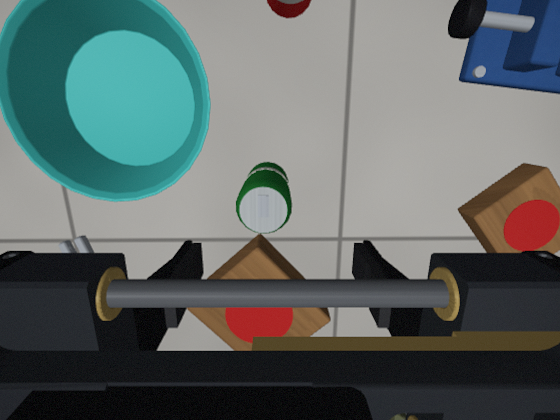

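The wrist view shows the can top at (263,205), about 13 mm further left than the tool and clear of everything. Next I descend and grip it.

```bash
python3 -m jog '[{"claw":87,"dx":0,"dy":-13,"dz":0,"spin":0},{"claw":87,"dx":0,"dy":-13,"dz":30,"spin":0},{"claw":87,"dx":0,"dy":-13,"dz":60,"spin":0},{"claw":87,"dx":0,"dy":-13,"dz":90,"spin":0},{"claw":87,"dx":0,"dy":-13,"dz":115,"spin":0},{"claw":87,"dx":0,"dy":-13,"dz":135,"spin":0},{"claw":87,"dx":0,"dy":-13,"dz":150,"spin":0},{"claw":87,"dx":0,"dy":-13,"dz":150,"spin":0},{"claw":70,"dx":0,"dy":-13,"dz":150,"spin":0},{"claw":62,"dx":0,"dy":-13,"dz":150,"spin":0},{"claw":56,"dx":0,"dy":-13,"dz":150,"spin":0},{"claw":50,"dx":0,"dy":-13,"dz":150,"spin":0},{"claw":40,"dx":0,"dy":-13,"dz":150,"spin":0},{"claw":40,"dx":0,"dy":-13,"dz":150,"spin":0},{"claw":40,"dx":0,"dy":-13,"dz":150,"spin":0},{"claw":40,"dx":0,"dy":-13,"dz":150,"spin":0}]' 25
python3 -c "
from h import *
go(.429,-.181,.26,0)"
```

```text
time: 3.73
position: [0.4815, 0.15, 0.101]
tool_rot: [3.141, -0.006, 0.001]
ft_force: [-0.9, -1.0, 2.5]
grip_width: 0.602
grip_force: 24.9
t 3.7 at [0.4815 0.15   0.101 ] yaw -0.2 -> d [ -51.1  331.3 -158.8] spin -0.2
```

```bash
python3 -m jog '[{"claw":40,"dx":0,"dy":0,"dz":-15,"spin":0},{"claw":40,"dx":0,"dy":0,"dz":-40,"spin":0},{"claw":40,"dx":0,"dy":0,"dz":-75,"spin":0},{"claw":40,"dx":-4,"dy":20,"dz":-100,"spin":0},{"claw":40,"dx":-8,"dy":50,"dz":-110,"spin":0},{"claw":40,"dx":-13,"dy":85,"dz":-110,"spin":0},{"claw":40,"dx":-19,"dy":120,"dz":-110,"spin":0},{"claw":40,"dx":-24,"dy":155,"dz":-110,"spin":0},{"claw":40,"dx":-29,"dy":190,"dz":-110,"spin":0},{"claw":40,"dx":-35,"dy":225,"dz":-110,"spin":0},{"claw":40,"dx":-40,"dy":260,"dz":-110,"spin":0},{"claw":40,"dx":-45,"dy":290,"dz":-110,"spin":0},{"claw":40,"dx":-49,"dy":315,"dz":-110,"spin":0},{"claw":40,"dx":-51,"dy":328,"dz":-110,"spin":0},{"claw":40,"dx":-51,"dy":331,"dz":-110,"spin":0},{"claw":40,"dx":-51,"dy":331,"dz":-110,"spin":0},{"claw":40,"dx":-51,"dy":331,"dz":-110,"spin":0}]'
python3 -c "
from h import *
im,P=wrist('w2'); H=hsv(im);h,s,v=H[...,0],H[...,1],H[...,2]
red=((h<8)|(h>172))&(s>120)&(v>60)&(abs(P[...,2]-.04)<.015)&(np.hypot(P[...,0]-.429,P[...,1]+.181)<.08)
p=P[red];print('spot',len(p),np.percentile(p,[1,50,99],axis=0).round(4))
go(.429,-.181,.143,0)
im=get_image('top');P=cloud(im);np.savez('top1.npz',**im)
g=(hsv(im)[...,0]>50)&(hsv(im)[...,0]<75)&(hsv(im)[...,1]>100)&(np.hypot(P[...,0]-.429,P[...,1]+.181)<.1)
print(P[g].mean(0),len(P[g]))"
```

```text
time: 5.15
position: [0.4293, -0.1784, 0.2103]
tool_rot: [-3.14, 0.002, 0.0]
ft_force: [0.6, 0.2, -2.6]
grip_width: 0.601
grip_force: 24.9
spot 1546 [[ 0.4209 -0.2103  0.0399]
 [ 0.4429 -0.1772  0.0415]
 [ 0.4609 -0.1451  0.0431]]
t 5.2 at [ 0.4294 -0.1782  0.2104] yaw -0.0 -> d [-0.4  2.8 67.4] spin -0.0
[nan nan nan] 0<string>:9: RuntimeWarning: Mean of empty slice.
  ret = um.true_divide(
```

View pics/w2.png

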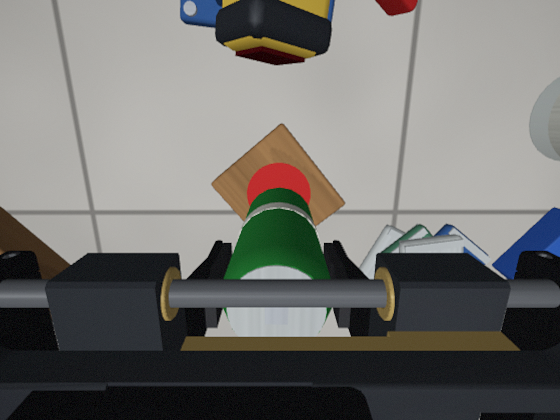

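The can hangs over the spot (red at (280,190)) and is well centred. Next I lower it and release.

```bash
python3 -m jog '[{"claw":40,"dx":0,"dy":1,"dz":20,"spin":0},{"claw":40,"dx":0,"dy":1,"dz":40,"spin":0},{"claw":40,"dx":0,"dy":1,"dz":54,"spin":0},{"claw":40,"dx":0,"dy":1,"dz":62,"spin":0},{"claw":40,"dx":0,"dy":1,"dz":66,"spin":0},{"claw":40,"dx":0,"dy":1,"dz":68,"spin":0},{"claw":40,"dx":0,"dy":1,"dz":69,"spin":0},{"claw":40,"dx":0,"dy":1,"dz":70,"spin":0},{"claw":40,"dx":0,"dy":1,"dz":70,"spin":0},{"claw":40,"dx":0,"dy":1,"dz":70,"spin":0}]'
```

```text
time: 6.08
position: [0.4292, -0.1816, 0.1411]
tool_rot: [3.141, -0.006, 0.002]
ft_force: [-0.1, -0.0, -2.3]
grip_width: 0.602
grip_force: 24.9
```

```bash
python3 -m jog '[{"claw":40,"dx":0,"dy":0,"dz":1,"spin":0},{"claw":40,"dx":0,"dy":0,"dz":1.5,"spin":0},{"claw":40,"dx":0,"dy":0,"dz":1.5,"spin":0}]'
```

```text
time: 6.33
position: [0.4298, -0.1818, 0.1409]
tool_rot: [3.141, -0.006, 0.003]
ft_force: [-2.3, 0.9, 6.7]
grip_width: 0.6
grip_force: 25.0
```

Contact. Next I open slowly, rise, and compute the scanner approach.

```bash
python3 -m jog '[{"claw":54,"dx":0,"dy":0,"dz":-0.5,"spin":0},{"claw":58,"dx":0,"dy":0,"dz":-0.5,"spin":0},{"claw":64,"dx":0,"dy":0,"dz":-0.5,"spin":0},{"claw":75,"dx":0,"dy":0,"dz":-0.5,"spin":0},{"claw":87,"dx":0,"dy":0,"dz":-0.5,"spin":0},{"claw":87,"dx":0,"dy":0,"dz":-0.5,"spin":0},{"claw":87,"dx":0,"dy":0,"dz":-15,"spin":0},{"claw":87,"dx":0,"dy":0,"dz":-35,"spin":0},{"claw":87,"dx":0,"dy":0,"dz":-65,"spin":0},{"claw":87,"dx":0,"dy":0,"dz":-100,"spin":0},{"claw":87,"dx":0,"dy":0,"dz":-140,"spin":0},{"claw":87,"dx":0,"dy":0,"dz":-180,"spin":0},{"claw":87,"dx":0,"dy":0,"dz":-180,"spin":0},{"claw":87,"dx":0,"dy":0,"dz":-180,"spin":0}]'
python3 - <<'E'
from h import *
xs=np.array([.1165,.9932,0]); ys=np.array([-.9932,.1165,0]); g=np.array([.634,-.247,.115])
t=g-.027*xs+.0065*ys; print(t)
for yaw in(83.3,-96.7): go(t[0],t[1],.32,yaw)
q=get_state()["joint_positions"];print(q.round(2))
im=get_image("top");P=cloud(im)
m=(im["depth"]>0)&(abs(P[...,2]-.174)<.01)&(np.hypot(P[...,0]-.43,P[...,1]+.181)<.06); print(len(P[m]),P[m].mean(0) if m.any() else 0)
im,P=wrist("w3")
E
```

```text
time: 7.5
position: [0.4301, -0.1818, 0.3216]
tool_rot: [3.139, -0.006, 0.008]
ft_force: [0.4, -0.5, -0.7]
grip_width: 1.002
grip_force: 0.0
[ 0.6243987  -0.27305915  0.115     ]
t 7.5 at [ 0.4301 -0.1818  0.3216] yaw -0.2 -> d [194.6  90.5   2.8] spin -83.5
t 7.5 at [ 0.4301 -0.1818  0.3216] yaw -0.2 -> d [194.6  90.5   2.8] spin 96.5
[ 0.74 -0.09 -0.36  1.74 -0.03  1.49 -1.2 ]
0 0
```

View pics/w3.png

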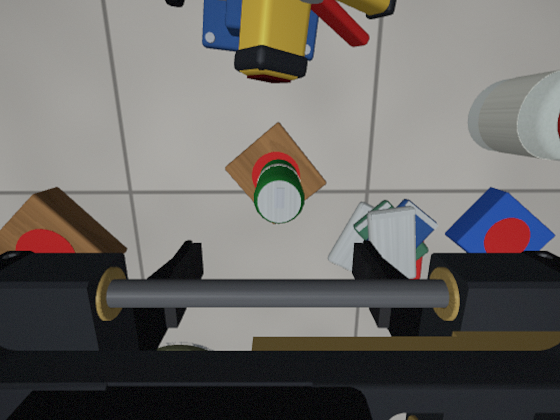

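```bash
python3 - <<'E'
from h import *
M0=R.from_rotvec([-3.08819,-.56646,.000755]).as_matrix(); p0=np.array([.2304,-.6072,.2355])
S=get_state()
L=[("top0",M0,p0,dict(np.load("top0.npz"))),("side0",M0,p0,dict(np.load("side0.npz")))]
M1=R.from_rotvec(S["tool_rot"]).as_matrix()
for n in("top","side"): L.append((n,M1,S["position"],get_image(n)))
for n,M,p,im in L:
    P=cloud(im)[im["depth"]>0]; t=(P-p)@M*1e3
    for z in range(-260,0,25):
        u=t[(t[:,2]>=z)&(t[:,2]<z+25)&(abs(t[:,0])<130)&(abs(t[:,1])<130)]
        if len(u)>5: print(n,z,len(u),np.percentile(u[:,:2],[0,3,97,100],axis=0).round().tolist())
cv2.imwrite("pics/s2.png",cv2.resize(L[3][3]["frame"][100:330,80:420,::-1],None,fx=2,fy=2))
E
```

```text
top0 -260 166 [[-4.0, -36.0], [1.0, -34.0], [37.0, 13.0], [40.0, 15.0]]
top0 -235 188 [[-14.0, -37.0], [-7.0, -35.0], [37.0, 9.0], [38.0, 18.0]]
top0 -210 238 [[-19.0, -37.0], [-14.0, -36.0], [38.0, 12.0], [39.0, 29.0]]
top0 -185 185 [[-29.0, -36.0], [-21.0, -36.0], [38.0, 14.0], [38.0, 20.0]]
top0 -160 445 [[-36.0, -50.0], [-33.0, -49.0], [38.0, -2.0], [39.0, 17.0]]
top0 -135 96 [[-21.0, -50.0], [-20.0, -50.0], [23.0, -40.0], [24.0, -36.0]]
top0 -110 969 [[-38.0, -94.0], [-31.0, -92.0], [37.0, 92.0], [39.0, 98.0]]
top0 -85 368 [[-37.0, -92.0], [-32.0, -90.0], [39.0, 79.0], [40.0, 93.0]]
top0 -60 26 [[-32.0, -86.0], [-27.0, -86.0], [38.0, 79.0], [38.0, 83.0]]
top0 -35 13 [[10.0, 43.0], [10.0, 44.0], [13.0, 58.0], [13.0, 58.0]]
top0 -10 8 [[3.0, 45.0], [3.0, 45.0], [9.0, 49.0], [9.0, 49.0]]
side0 -260 267 [[-32.0, -2.0], [-28.0, 15.0], [38.0, 37.0], [42.0, 38.0]]
side0 -235 242 [[-34.0, -4.0], [-30.0, 15.0], [32.0, 37.0], [35.0, 38.0]]
side0 -210 304 [[-38.0, -12.0], [-34.0, 5.0], [36.0, 38.0], [37.0, 39.0]]
side0 -185 223 [[-35.0, -32.0], [-31.0, 4.0], [35.0, 38.0], [37.0, 39.0]]
sid
[... 911 characters left out ...]
5.0, 8.0], [-32.0, 12.0], [34.0, 38.0], [35.0, 39.0]]
side -210 252 [[-37.0, -7.0], [-35.0, 10.0], [36.0, 39.0], [36.0, 41.0]]
side -185 214 [[-37.0, -4.0], [-35.0, 4.0], [35.0, 38.0], [36.0, 41.0]]
side -160 54 [[-38.0, 6.0], [-38.0, 10.0], [35.0, 37.0], [35.0, 38.0]]
side -135 135 [[-23.0, -1.0], [-22.0, 8.0], [24.0, 19.0], [24.0, 20.0]]
side -110 559 [[-38.0, -89.0], [-34.0, 12.0], [33.0, 96.0], [36.0, 98.0]]
side -85 314 [[-39.0, -80.0], [-36.0, -50.0], [36.0, 94.0], [37.0, 96.0]]
side -60 26 [[-37.0, 76.0], [-35.0, 82.0], [35.0, 89.0], [37.0, 90.0]]
side -35 23 [[-9.0, -47.0], [-9.0, -47.0], [9.0, 57.0], [9.0, 57.0]]
side -10 83 [[-12.0, -49.0], [-11.0, -46.0], [8.0, 55.0], [8.0, 56.0]]
```

View pics/s2.png

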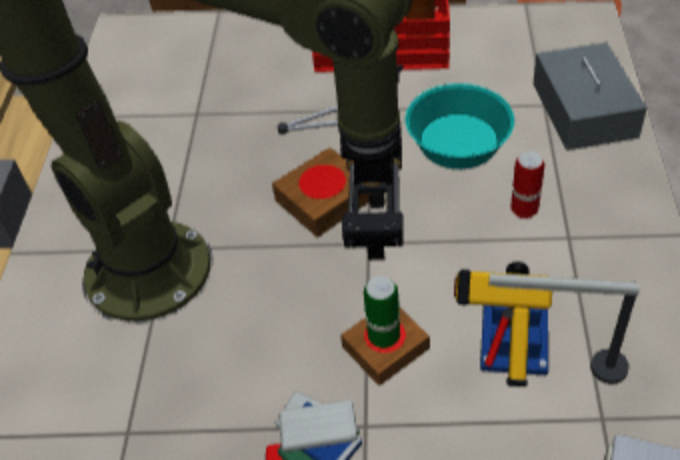

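The can stands on the spot (crop (380,310)), and no camera housing protrudes beyond the 75 mm body, so a vertical hand well down-slope should clear the lamp bar. I move above the grip next.

```bash
python3 -m jog '[{"claw":87,"dx":30,"dy":14,"dz":0,"spin":-7},{"claw":87,"dx":60,"dy":28,"dz":0,"spin":-14},{"claw":87,"dx":90,"dy":42,"dz":0,"spin":-21},{"claw":87,"dx":120,"dy":56,"dz":0,"spin":-28},{"claw":87,"dx":150,"dy":70,"dz":0,"spin":-35},{"claw":87,"dx":175,"dy":84,"dz":0,"spin":-42},{"claw":87,"dx":195,"dy":94,"dz":0,"spin":-49},{"claw":87,"dx":195,"dy":94,"dz":0,"spin":-56},{"claw":87,"dx":195,"dy":94,"dz":0,"spin":-63},{"claw":87,"dx":195,"dy":94,"dz":0,"spin":-70},{"claw":87,"dx":195,"dy":94,"dz":0,"spin":-77},{"claw":87,"dx":195,"dy":94,"dz":0,"spin":-83.5},{"claw":87,"dx":195,"dy":94,"dz":0,"spin":-83.5},{"claw":87,"dx":195,"dy":94,"dz":0,"spin":-83.5}]'
python3 - <<'E'
from h import *
xs=np.array([.1165,.9932,0]); ys=np.array([-.9932,.1165,0]); g=np.array([.634,-.247,0])
im,P=wrist("w4"); ok=im["depth"]>0; H=hsv(im);h,s,v=H[...,0],H[...,1],H[...,2]
q=np.stack([(P-g)@xs,(P-g)@ys,P[...,2]],-1); near=ok&(abs(q[...,0])<.12)&(abs(q[...,1])<.2)&(P[...,2]>.01)
bar=q[near&(q[...,2]>.205)&(q[...,2]<.235)]; 
if len(bar)>50:
    print("bar",len(bar),np.percentile(bar,[2,50,98],axis=0).round(4).tolist()); c=np.polyfit(bar[:,1],bar[:,0],1); print("bar slope",c)
yel=(h>18)&(h<34)&(s>150); red=((h<8)|(h>172))&(s>120); blue=(h>100)&(h<128)&(s>120)
for x0 in(-.05,-.04,-.03,-.02,-.01):
    sl=near&(abs(q[...,0]-x0)<.004)&(q[...,2]<.2)
    for n,m in(("yel",yel),("red",red),("blue",blue)):
        u=q[sl&m]
        if len(u)>4: print(x0,n,len(u),np.percentile(u[:,1:],[3,97],axis=0).round(3).tolist())
go(*(g[:2]-.030*xs[:2]+.0065*ys[:2]),.09,83.3)
E
```

```text
time: 8.87
position: [0.6231, -0.2761, 0.3174]
tool_rot: [-2.349, -2.082, 0.001]
ft_force: [0.7, -0.7, 0.1]
grip_width: 1.0
grip_force: 0.0
bar 6590 [[0.0286, -0.1599, 0.2196], [0.0376, -0.0573, 0.2255], [0.0458, 0.0463, 0.2278]]
bar slope [-0.00090653  0.03743522]
-0.05 yel 71 [[-0.012, 0.095], [0.01, 0.101]]
-0.04 yel 124 [[-0.013, 0.091], [0.012, 0.108]]
-0.03 yel 117 [[-0.012, 0.107], [0.011, 0.114]]
-0.03 red 50 [[0.037, 0.101], [0.048, 0.11]]
-0.02 yel 125 [[-0.012, 0.114], [0.011, 0.121]]
-0.02 red 63 [[0.033, 0.098], [0.046, 0.117]]
-0.01 yel 135 [[-0.012, 0.121], [0.011, 0.129]]
-0.01 red 73 [[0.029, 0.103], [0.043, 0.124]]
t 8.9 at [ 0.6231 -0.2761  0.3178] yaw 83.1 -> d [  0.    1.3 227.8] spin -0.2
```

View pics/w4.png

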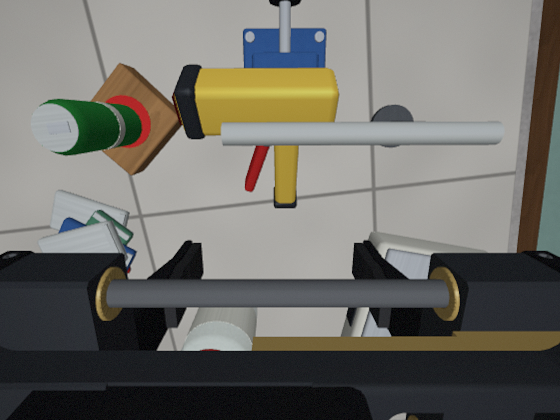

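The view shows grip and lever clear at (285,190)/(257,165), with the bar at (360,133) beyond and the can standing at (60,128). The geometry agrees to about 1 mm, so I descend.

```bash
python3 -m jog '[{"claw":87,"dx":4,"dy":-5,"dz":20,"spin":0},{"claw":87,"dx":4,"dy":-5,"dz":50,"spin":0},{"claw":87,"dx":4,"dy":-5,"dz":80,"spin":0},{"claw":87,"dx":4,"dy":-5,"dz":110,"spin":0},{"claw":87,"dx":4,"dy":-5,"dz":135,"spin":0},{"claw":87,"dx":4,"dy":-5,"dz":155,"spin":0},{"claw":87,"dx":4,"dy":-5,"dz":175,"spin":0},{"claw":87,"dx":4,"dy":-5,"dz":190,"spin":0},{"claw":87,"dx":4,"dy":-5,"dz":205,"spin":0},{"claw":87,"dx":4,"dy":-5,"dz":215,"spin":0},{"claw":87,"dx":4,"dy":-5,"dz":225,"spin":0},{"claw":87,"dx":4,"dy":-5,"dz":225,"spin":0},{"claw":87,"dx":4,"dy":-5,"dz":225,"spin":0}]'
python3 - <<'E'
from h import *
xs=np.array([.1165,.9932,0]); ys=np.array([-.9932,.1165,0]); g=np.array([.634,-.247,0])
p=get_state()["position"]-g; print(p@xs,p@ys,p[2])
go(*(g[:2]-.026*xs[:2]+.0065*ys[:2]),.092,83.3)
E
```

```text
time: 10.0
position: [0.6188, -0.2716, 0.0938]
tool_rot: [-2.348, -2.087, 0.001]
ft_force: [-0.0, -0.0, 0.4]
grip_width: 0.994
grip_force: 0.0
-0.026186927844472213 0.012201577845706371 0.09382509782559752
t 10.0 at [ 0.6188 -0.2716  0.0938] yaw 83.3 -> d [0.2 5.7 1.8] spin -0.0
```

```bash
python3 -m jog '[{"claw":80,"dx":0,"dy":3,"dz":0,"spin":0},{"claw":70,"dx":0,"dy":6,"dz":0,"spin":0},{"claw":60,"dx":0,"dy":6,"dz":0,"spin":0},{"claw":52,"dx":0,"dy":6,"dz":0,"spin":0},{"claw":46,"dx":0,"dy":6,"dz":0,"spin":0},{"claw":40,"dx":0,"dy":6,"dz":0,"spin":0},{"claw":34,"dx":0,"dy":6,"dz":0,"spin":0},{"claw":34,"dx":0,"dy":6,"dz":0,"spin":0},{"claw":34,"dx":0,"dy":6,"dz":0,"spin":0},{"claw":34,"dx":0,"dy":6,"dz":0,"spin":0}]' 20; python3 -c "
from h import *
im=get_image('wrist');cv2.imwrite('pics/w5.png',im['frame'][:,:,::-1])"
```

```text
time: 10.83
position: [0.6263, -0.273, 0.0937]
tool_rot: [2.345, 2.086, 0.003]
ft_force: [2.4, -3.6, -6.4]
grip_width: 0.442
grip_force: 20.0
```

View pics/w5.png

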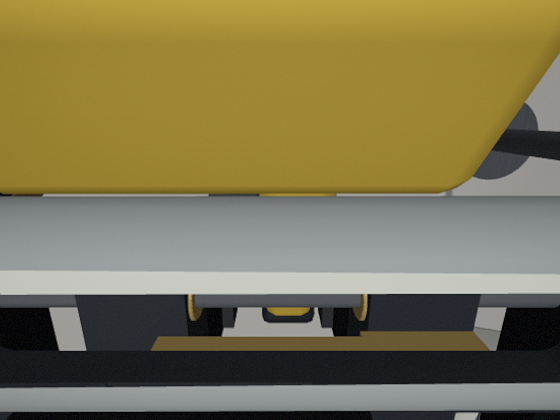

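The bar and head hide the lever in this view, but the 38.5 mm opening at 20 N matches the trigger fully in (39 mm). I hold it, then release and check the lever on the way up.

```bash
python3 -m jog '[{"claw":34,"dx":0,"dy":0,"dz":0,"spin":0},{"claw":34,"dx":0,"dy":0,"dz":0,"spin":0},{"claw":34,"dx":0,"dy":0,"dz":0,"spin":0},{"claw":34,"dx":0,"dy":0,"dz":0,"spin":0},{"claw":34,"dx":0,"dy":0,"dz":0,"spin":0},{"claw":50,"dx":0,"dy":0,"dz":0,"spin":0},{"claw":65,"dx":0,"dy":-2,"dz":0,"spin":0},{"claw":80,"dx":0,"dy":-4,"dz":0,"spin":0},{"claw":87,"dx":0,"dy":-6,"dz":0,"spin":0},{"claw":87,"dx":0,"dy":-6,"dz":0,"spin":0},{"claw":87,"dx":0,"dy":-6,"dz":0,"spin":0},{"claw":87,"dx":0,"dy":-6,"dz":0,"spin":0}]'
python3 - <<'E'
from h import *
xs=np.array([.1165,.9932,0]); ys=np.array([-.9932,.1165,0]); g=np.array([.634,-.247,0])
p=get_state()["position"]-g; print(p@xs,p@ys,p[2])
E
```

```text
time: 11.88
position: [0.6197, -0.2707, 0.0946]
tool_rot: [2.346, 2.088, 0.002]
ft_force: [-0.7, 0.7, -0.4]
grip_width: 0.883
grip_force: 0.0
-0.02516320043293406 0.011412003405755579 0.09456247769367501
```

```bash
python3 -m jog '[{"claw":87,"dx":0,"dy":-1,"dz":0,"spin":0},{"claw":87,"dx":0,"dy":-1,"dz":0,"spin":0},{"claw":87,"dx":0,"dy":-1,"dz":-10,"spin":0},{"claw":87,"dx":0,"dy":-1,"dz":-30,"spin":0},{"claw":87,"dx":0,"dy":-1,"dz":-60,"spin":0},{"claw":87,"dx":-2,"dy":-1,"dz":-95,"spin":0},{"claw":87,"dx":-4,"dy":-1,"dz":-130,"spin":0},{"claw":87,"dx":-4,"dy":-1,"dz":-165,"spin":0},{"claw":87,"dx":-4,"dy":-1,"dz":-200,"spin":0},{"claw":87,"dx":-4,"dy":-1,"dz":-225,"spin":0},{"claw":87,"dx":-4,"dy":-1,"dz":-225,"spin":0}]'
python3 - <<'E'
from h import *
xs=np.array([.1165,.9932,0]); ys=np.array([-.9932,.1165,0]); g=np.array([.634,-.247,0])
im,P=wrist("w6"); ok=im["depth"]>0; H=hsv(im);h,s=H[...,0],H[...,1]
q=np.stack([(P-g)@xs,(P-g)@ys,P[...,2]],-1); red=((h<8)|(h>172))&(s>120)&ok
for x0 in(-.03,-.02,-.01):
    u=q[red&(abs(q[...,0]-x0)<.004)&(abs(q[...,1])<.08)]
    print(x0,len(u),np.percentile(u[:,1:],[3,97],axis=0).round(3).tolist())
m=ok&(abs(P[...,2]-.172)<.008)&(np.hypot(P[...,0]-.43,P[...,1]+.181)<.05); print("can",m.sum(),P[m].mean(0),P[m].min(0),P[m].max(0))
go(.430,-.1815,.32,0)
E
```

```text
time: 12.8
position: [0.6199, -0.2758, 0.3275]
tool_rot: [2.34, 2.08, 0.008]
ft_force: [0.3, -0.5, 0.9]
grip_width: 0.998
grip_force: 0.0
-0.03 56 [[0.037, 0.104], [0.059, 0.366]]
-0.02 73 [[0.032, 0.093], [0.048, 0.371]]
-0.01 71 [[0.03, 0.099], [0.043, 0.124]]
can 2504 [ 0.43225336 -0.18168149  0.17415027] [ 0.40508209 -0.20795013  0.16404153] [ 0.45440826 -0.15570719  0.17900599]
t 12.8 at [ 0.6192 -0.2756  0.3241] yaw 83.3 -> d [  71.4 -198.9    2.4] spin 83.3
```

The trigger is fully out again and the can is still on the spot. Next I go back to the can.

```bash
python3 -m jog '[{"claw":87,"dx":11,"dy":-30,"dz":2,"spin":7},{"claw":87,"dx":22,"dy":-60,"dz":2,"spin":14},{"claw":87,"dx":32,"dy":-90,"dz":2,"spin":21},{"claw":87,"dx":43,"dy":-120,"dz":2,"spin":28},{"claw":87,"dx":54,"dy":-150,"dz":2,"spin":35},{"claw":87,"dx":63,"dy":-175,"dz":2,"spin":42},{"claw":87,"dx":69,"dy":-192,"dz":2,"spin":49},{"claw":87,"dx":71,"dy":-199,"dz":2,"spin":56},{"claw":87,"dx":71,"dy":-199,"dz":2,"spin":63},{"claw":87,"dx":71,"dy":-199,"dz":2,"spin":70},{"claw":87,"dx":71,"dy":-199,"dz":2,"spin":77},{"claw":87,"dx":71,"dy":-199,"dz":2,"spin":83.3},{"claw":87,"dx":71,"dy":-199,"dz":2,"spin":83.3},{"claw":87,"dx":71,"dy":-199,"dz":2,"spin":83.3}]'
python3 -c "
from h import *
go(.430,-.1815,.143,0)"
```

```text
time: 14.02
position: [0.4278, -0.1816, 0.3165]
tool_rot: [-3.141, -0.004, 0.001]
ft_force: [-0.2, 0.8, 0.4]
grip_width: 0.997
grip_force: 0.0
t 14.0 at [ 0.4278 -0.1816  0.3165] yaw 0.2 -> d [ 2.400e+00 -1.000e-01  1.735e+02] spin 0.2
```

```bash
python3 -m jog '[{"claw":87,"dx":2,"dy":0,"dz":30,"spin":0},{"claw":87,"dx":2,"dy":0,"dz":65,"spin":0},{"claw":87,"dx":2,"dy":0,"dz":95,"spin":0},{"claw":87,"dx":2,"dy":0,"dz":120,"spin":0},{"claw":87,"dx":2,"dy":0,"dz":140,"spin":0},{"claw":87,"dx":2,"dy":0,"dz":155,"spin":0},{"claw":87,"dx":2,"dy":0,"dz":168,"spin":0},{"claw":87,"dx":2,"dy":0,"dz":173,"spin":0},{"claw":70,"dx":2,"dy":0,"dz":173,"spin":0},{"claw":62,"dx":2,"dy":0,"dz":173,"spin":0},{"claw":56,"dx":2,"dy":0,"dz":173,"spin":0},{"claw":50,"dx":2,"dy":0,"dz":173,"spin":0},{"claw":40,"dx":2,"dy":0,"dz":173,"spin":0},{"claw":40,"dx":2,"dy":0,"dz":173,"spin":0},{"claw":40,"dx":2,"dy":0,"dz":173,"spin":0},{"claw":40,"dx":2,"dy":0,"dz":173,"spin":0}]' 25
python3 - <<'E'
from h import *
im=dict(np.load("top0.npz"));P=cloud(im);H=hsv(im);h,s=H[...,0],H[...,1]
m=((h>80)&(h<98)&(s>100)&box(h.shape,110,215,140,240)).astype(np.uint8)
c=max(cv2.findContours(m,0,1)[0],key=cv2.contourArea); c=cv2.convexHull(c); (u,v),r=cv2.minEnclosingCircle(c)
K,T=im["K"],im["T"]; d=T[:3,:3]@np.array([(u-K[0,2])/K[0,0],(v-K[1,2])/K[1,1],1]); o=T[:3,3]
b=o+d*(.065-o[2])/d[2]; print("rim centre",u,v,r,b)
fl=P[(m>0)&(P[...,2]<.012)&(P[...,2]>-.02)]; print("floor",(fl.min(0)+fl.max(0))/2,fl.mean(0))
go(b[0],b[1],.25,0)
E
```

```text
time: 15.35
position: [0.4305, -0.1822, 0.1446]
tool_rot: [3.141, -0.001, 0.001]
ft_force: [0.6, -0.8, 1.5]
grip_width: 0.6
grip_force: 25.0
rim centre 161.21107482910156 189.93080139160156 36.991180419921875 [0.57873127 0.31148982 0.065     ]
floor [0.569807   0.33244993 0.00184059] [0.58072053 0.3136992  0.00370642]
t 15.3 at [ 0.4305 -0.1822  0.1446] yaw -0.0 -> d [ 148.2 -493.6 -105.8] spin -0.0
```

```bash
python3 -m jog '[{"claw":40,"dx":0,"dy":0,"dz":-15,"spin":0},{"claw":40,"dx":0,"dy":0,"dz":-45,"spin":0},{"claw":40,"dx":0,"dy":0,"dz":-80,"spin":0},{"claw":40,"dx":4,"dy":-15,"dz":-105,"spin":0},{"claw":40,"dx":14,"dy":-45,"dz":-110,"spin":0},{"claw":40,"dx":25,"dy":-82,"dz":-110,"spin":0},{"claw":40,"dx":36,"dy":-119,"dz":-110,"spin":0},{"claw":40,"dx":47,"dy":-156,"dz":-110,"spin":0},{"claw":40,"dx":58,"dy":-193,"dz":-110,"spin":0},{"claw":40,"dx":69,"dy":-230,"dz":-110,"spin":0},{"claw":40,"dx":80,"dy":-267,"dz":-110,"spin":0},{"claw":40,"dx":91,"dy":-304,"dz":-110,"spin":0},{"claw":40,"dx":102,"dy":-341,"dz":-110,"spin":0},{"claw":40,"dx":113,"dy":-378,"dz":-110,"spin":0},{"claw":40,"dx":124,"dy":-413,"dz":-110,"spin":0},{"claw":40,"dx":134,"dy":-446,"dz":-110,"spin":0},{"claw":40,"dx":142,"dy":-473,"dz":-110,"spin":0},{"claw":40,"dx":147,"dy":-490,"dz":-110,"spin":0},{"claw":40,"dx":148,"dy":-494,"dz":-110,"spin":0},{"claw":40,"dx":148,"dy":-494,"dz":-110,"spin":0}]'
python3 -c "
from h import *
go(.579,.312,.1096,0)"
```

```text
time: 17.02
position: [0.5773, 0.3138, 0.2527]
tool_rot: [-3.141, -0.004, 0.004]
ft_force: [0.2, -0.2, -3.0]
grip_width: 0.6
grip_force: 25.0
t 17.0 at [0.5773 0.3138 0.2527] yaw 0.2 -> d [  2.1   1.8 143.1] spin 0.2
```

```bash
python3 -m jog '[{"claw":40,"dx":2,"dy":0,"dz":25,"spin":0},{"claw":40,"dx":2,"dy":0,"dz":55,"spin":0},{"claw":40,"dx":2,"dy":0,"dz":85,"spin":0},{"claw":40,"dx":2,"dy":0,"dz":108,"spin":0},{"claw":40,"dx":2,"dy":0,"dz":124,"spin":0},{"claw":40,"dx":2,"dy":0,"dz":133,"spin":0},{"claw":40,"dx":2,"dy":0,"dz":138,"spin":0},{"claw":40,"dx":2,"dy":0,"dz":140,"spin":0},{"claw":40,"dx":2,"dy":0,"dz":142,"spin":0},{"claw":40,"dx":2,"dy":0,"dz":142,"spin":0},{"claw":40,"dx":2,"dy":0,"dz":142,"spin":0}]'
```

```text
time: 17.93
position: [0.5808, 0.3125, 0.1131]
tool_rot: [-3.141, 0.0, -0.002]
ft_force: [0.3, -0.2, -2.4]
grip_width: 0.604
grip_force: 25.0
```

```bash
python3 -m jog '[{"claw":40,"dx":0,"dy":0,"dz":1,"spin":0},{"claw":40,"dx":0,"dy":0,"dz":2,"spin":0},{"claw":40,"dx":0,"dy":0,"dz":2.5,"spin":0},{"claw":40,"dx":0,"dy":0,"dz":2.5,"spin":0}]'
```

```text
time: 18.27
position: [0.5804, 0.3124, 0.1097]
tool_rot: [-3.142, 0.0, -0.001]
ft_force: [0.5, -0.5, -1.0]
grip_width: 0.603
grip_force: 25.0
```

```bash
python3 -m jog '[{"claw":40,"dx":0,"dy":0,"dz":0.7,"spin":0},{"claw":40,"dx":0,"dy":0,"dz":0.7,"spin":0}]'
```

```text
time: 18.43
position: [0.5806, 0.3124, 0.1097]
tool_rot: [-3.142, 0.001, -0.001]
ft_force: [-1.3, -1.2, 3.5]
grip_width: 0.602
grip_force: 25.0
```

Contact with the basin floor. Next I release and retreat.

```bash
python3 -m jog '[{"claw":54,"dx":0,"dy":0,"dz":0,"spin":0},{"claw":58,"dx":0,"dy":0,"dz":0,"spin":0},{"claw":64,"dx":0,"dy":0,"dz":0,"spin":0},{"claw":75,"dx":0,"dy":0,"dz":0,"spin":0},{"claw":80,"dx":0,"dy":0,"dz":0,"spin":0},{"claw":80,"dx":0,"dy":0,"dz":0,"spin":0},{"claw":80,"dx":0,"dy":0,"dz":-15,"spin":0},{"claw":80,"dx":0,"dy":0,"dz":-35,"spin":0},{"claw":80,"dx":0,"dy":0,"dz":-65,"spin":0},{"claw":80,"dx":0,"dy":0,"dz":-100,"spin":0},{"claw":80,"dx":0,"dy":0,"dz":-135,"spin":0},{"claw":80,"dx":0,"dy":0,"dz":-170,"spin":0},{"claw":80,"dx":0,"dy":0,"dz":-170,"spin":0},{"claw":80,"dx":0,"dy":0,"dz":-170,"spin":0}]'
python3 -c "
from h import *
im=get_image('side');cv2.imwrite('pics/s9.png',im['frame'][:,:,::-1])"
```

```text
time: 19.6
position: [0.581, 0.3136, 0.2829]
tool_rot: [-3.139, -0.0, -0.008]
ft_force: [0.0, -0.6, -1.5]
grip_width: 0.917
grip_force: 0.0
```

View pics/s9.png

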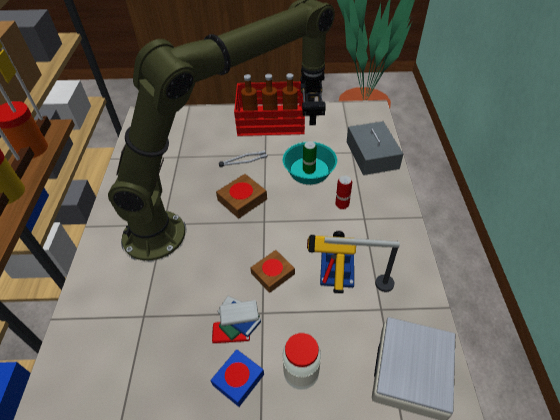

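The green can stands upright in the basin at (310,157), the hand is clear, and everything else is where it was.

```bash
python3 -c "
from bench import *
print(close_job())"
```

```text
the job is handed in; nothing more can be done
None
```

The job is handed in after about 20 s of robot time: the green can stood on the red spot through a full trigger squeeze, hold and release, it now stands upright in the basin, and nothing else appears to have moved.

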